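Lengthen the counting time by four clicks and start the bench timer

ROBOT

A 7-joint arm with a two-finger parallel gripper is mounted at the origin on a cart in front of the work surface, level with it; the furniture and walls round the work are solid. World frame = base frame: x ahead of the robot, y to its left, z up, the work surface at z = 0. Lengths are in m, angles in rad, forces in N, time in s.
With the tool pointing down it reaches from about 0.425 to 0.925 m from the base axis. Payload 6.8 kg.
Tool frame: the origin (TCP) lies between the finger pads; the fingertips stand 22 mm ahead of it and the grasp point (between the pads) lies 3 mm ahead of it (bot.tip_reach is the distance from the TCP to the fingertips, in m); z points along the fingers, x is the direction in which the jaws open and shut, and the axes are right-handed (so a half turn about z gives the same grasp; the last joint's range is limited). The gripper opens to 85 mm and grips with 20 to 120 N. Pads are 22 mm wide; open, the fingers measure 114 mm over their backs; the gripper's body (76 mm by 85 mm) begins 54 mm behind the grasp point. The pads swing forward as they close: fully open they stand 13 mm farther back than shut.
Start: joints at [-1.392, 0.477, 0.022, 1.555, -0.011, 1.109, -0.083], TCP at [0.191, 0.647, 0.253] pointing down, gripper open.
Joint ranges: [-2.96, 2.96], [-0.34, 2.1], [-1.41, 1.46], [0.24, 2.44], [-1.37, 4.51], [0.17, 1.92], [-2.96, 2.96]. Speed limits (rad/s): [2.39, 2.39, 3.14, 3.14, 3.14, 3.14, 3.14].

INTERFACE

Orientations are given as a unit quaternion [w, x, y, z].
In Python, from station import bot gives the robot as it stands.
- The arm moves only by the tool step_arm, never from a script. Its argument "targets" is a list of rows, each a list of 5 numbers: the shift along the tool's x, y, z in mm, then the turn about the tool's z in degrees, then the closure, from 0 (fully open) to 1 (shut). In form: [[dx, dy, dz, spin, jaw], ...]. A call has 1 to 20 rows; each row is the pose to reach, as a shift and turn from the pose commanded when the call began, along the tool's axes at that moment; what a row does not reach only later rows make up. A row lasts 1/12 s, in which the tool goes at most 41.7 mm and 7.16 degrees, less where a joint would pass 70% of its speed; a pose out of reach is approached as far as the arm can. A call with a gripper value outside its range is refused whole. The fingers move at their own pace and stop on an object; "newtons" is the grip in N (left out, the last holds). Time passes only in rows, so rows that repeat a pose let the fingers close. It gives the time, the measured TCP pose, the force and the opening at its end, in the units of the state.
- bot.get_obs(): the state, without advancing time (a new reading comes with each control period).
- bot.read_camera(name): name is "scene" or "top" or "wrist"; returns a dict with "frame" (480x640x3 uint8, red, green, blue), "z_map" (480x640 float32, m along the optical axis (not along the pixel's ray), 0 where there is no reading), "fov_y" (degrees; the focal length in pixels is half the picture's height over the tangent of half this angle, whatever the lens; pixels are square), "cx", "cy" (the principal point, pixels), "R" (3x3) and "t" (3): a world point X has camera coordinates R X + t. Camera axes: x right, y down, z forward; pixel columns grow to the right and rows downward; lengths in m; the calibration is good to about 2 mm. A picture is of the moment at which its call begins.
- bot.hand_in(): hands the job in, once; it reports no verdict.
The state is a dict: "t": time; "q": joint angles; "joint_vel": joint speeds; "joint_torque": joint torques, N m; "eef_pos": TCP position; "tool_rot": TCP orientation; "contact_force": force on the tool from outside, world axes, zero at the start; "torque": the same for the moment, N m; "gripper_width": opening from 0.0 (shut) to 1.0 (fully open).
Only numpy, scipy, OpenCV 4.12 (cv2) and the standard library are available. Lean on these libraries where they do the work, as an engineer would, in place of code of your own. Each camera call takes 0.05 s, during which the arm holds its last target.

TASK

The next soil sample needs a longer count: with a fingertip, push the bench timer's dial round clockwise (seen from above) by exactly four clicks from where it stands, and only then press the round start key on the same case fully down and let it come up again. Pick nothing up, and leave the pots, tin, stapler and disc beside the timer where they are.

Things in the scene. Friction and masses are not known exactly. Their poses are not given: they have to be found in the camera images.
- timer: bench timer: low grey case with an aluminium top plate, 170 (x) x 270 (y) x 50 mm high, fixed to the desk. Origin at the centre of its underside; x points away from the robot at yaw 0, y to the left, z up. On top: the dial (axis at x 0, y +45 mm), eight small raised dots round it at 64 mm radius (one per stop), a blank display (x +48, y -88) and the start key (x -35, y -88)
- dial_axis (a point): the point on the dial's upright axis at the height of the top plate (50 mm above the desk). The dial is a thick black scalloped disc 111 mm across, too wide for a gripper to span, its top 78 mm above the desk, with one finger notch open to the rim and to the top
- dial_pointer (a point): a point on the middle line of the dial's finger notch (a small dark line), 50 mm from the dial's axis, on the notch's pale floor 56 mm above the desk; the direction from dial_axis to it is where the dial points. An upright finger up to 40 mm thick can go down into the notch on this line at 38 to 42 mm from the axis
- notch_wall (a point): middle of the notch's clockwise wall, the one to push to turn the dial clockwise: 38 mm from the axis, 68 mm above the desk. The wall is flat and upright, 22 mm high, and runs parallel to the radial direction 60 degrees clockwise of the pointer, 11.5 mm from it towards the pointer; its outer end is rounded. The other wall mirrors it
- dial (a joint): dial angle in rad, growing clockwise seen from above; 0 is the first of eight stops, 30 degrees (0.5236 rad) apart, with end stops just beyond the first and last. It starts at rest in the first, second or third. Leaving a stop takes about 0.2 N m (5 to 6 N at the notch), falling to nothing half-way (15 degrees), where the dial snaps on by itself into the next stop: one click
- start_key (a joint): travel of the start key in m, 0 up to 0.006 fully down; it springs back when let go
- start_key_top (a point): centre of the top of the start key, a round white key 34 mm across in a black collar on the timer's top, 72 mm above the desk, pressed straight down; about 5 N takes it fully down
- pot_spare: sample pot with a ribbed white lid, 50 mm across, 54 mm high, loose on the desk behind the timer; bystander. Origin at the centre of its underside
- pot_spare_2: a second such sample pot with a dark body, 50 mm across, 54 mm high, loose behind the timer, more to the right; bystander. Origin at the centre of its underside
- planchet_tin: low round tin, 66 mm across, 24 mm high, loose behind the timer; bystander. Origin at the centre of its underside
- stapler: stapler, 34 x 134 x 44 mm high, loose to the left of the timer; bystander. Origin at the centre of its underside
- check_source_1: small disc source, 25 mm across, 7 mm high, loose to the left of the timer; bystander. Origin at the centre of its underside

How it is judged:
By the outcome, as a careful person would: the job done as asked, in the order asked, and still so for the second after the job is handed in, with the robot touching nothing.
It also fails if it takes over 53 s, if anything falls off the work surface, if the arm or the gripper's body presses on something with over 40 N, if the wrist force passes 120 N, or if a joint passes its speed limit or range.

## Working session

There is one attempt and no reset: what is moved stays moved. The work goes in short steps, Python scripts to look and compute and a tool call to move; the robot and the scene stay as the last step left them, time stands still between calls to the robot, and variables do not carry over. Pictures are saved under pics/ and viewed, and the job is handed in when it is done.

Besides the shell and the picture viewer there is one more tool, called after ">>>" by a JSON object that holds its "api" and its "payload". step_arm: Moves the arm, as the interface text tells. Its arguments: {"type":"object","properties":{"targets":{"type":"array"},"newtons":{"type":"number"}},"required":["targets"]}

```bash
ls; mkdir -p pics; python3 - <<'E'
from station import bot
import cv2
o=bot.get_obs(); print(o)
for n in ["scene","top","wrist"]:
    c=bot.read_camera(n); cv2.imwrite(f"pics/{n}0.png",c["frame"][:,:,::-1]); print(n,c["fov_y"],c["cx"],c["cy"],c["R"],c["t"])
E
```

```text
pics
{'t': 0.0, 'q': array([-1.39208406,  0.47783988,  0.022348  ,  1.55646411, -0.01150599,
        1.10930802, -0.08308274]), 'joint_vel': array([ 1.47230250e-03, -1.57619546e-05,  3.41182455e-04, -7.73637567e-04,
        1.73648762e-04, -8.98522895e-04, -1.18898020e-03]), 'joint_torque': array([ 2.38128911e-05, -5.96457803e+01,  1.60783600e+00, -2.81192708e+01,
        1.24084359e-02,  9.52425442e-03,  1.90153071e-05]), 'eef_pos': array([0.19081139, 0.64688197, 0.25229383]), 'tool_rot': array([ 6.20964078e-04,  8.00895583e-01,  5.98803282e-01, -7.13050306e-04]), 'contact_force': array([-0.07957096,  0.12763006,  0.02283481]), 'torque': array([ 0.03134231, -0.05582253, -0.00049679]), 'gripper_width': 1.0024369361326102}
scene 55.01903367446091 323.6388026975598 235.14551151243418 [[-0.89233789 -0.45136595  0.00136433]
 [-0.24030101  0.47250537 -0.8479352 ]
 [ 0.38208442 -0.75697256 -0.53009814]] [0.57477466 0.13495406 0.73366539]
top 57.56887831926227 316.09604698742845 242.1959006991792 [[ 0.02915893 -0.999416   -0.01781615]
 [-0.99647144 -0.02766038 -0.07924377]
 [ 0.07870469  0.02006395 -0.99669605]] [0.10100405 0.59978297 0.88053025]
wrist 64.43308640565873 322.8869204160781 243.96372362810888 [[ 0.28327381  0.95903666 -0.00215445]
 [ 0.91940935 -0.27092848  0.28510386]
 [ 0.27284135 -0.08274328 -0.95849421]] [-0.67456631 -0.03729363  0.38103304]
```

View pics/top0.png

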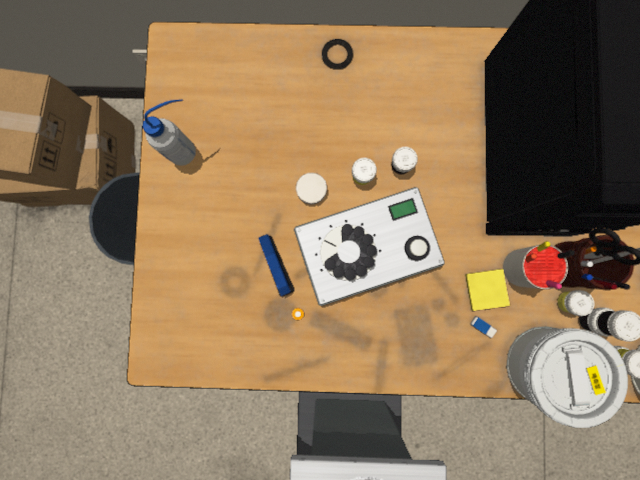

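View pics/scene0.png

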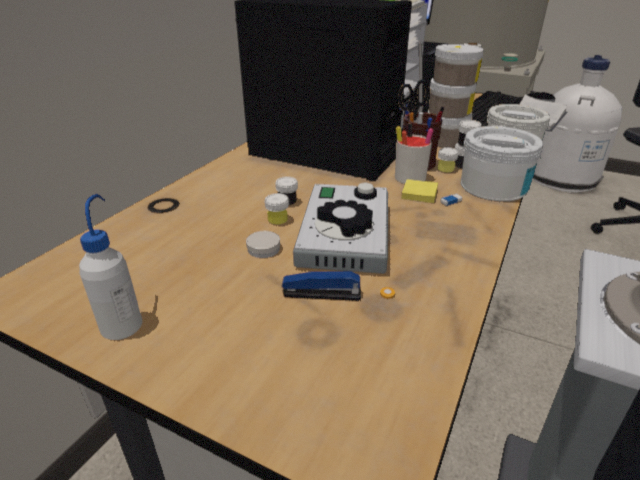

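View pics/wrist0.png

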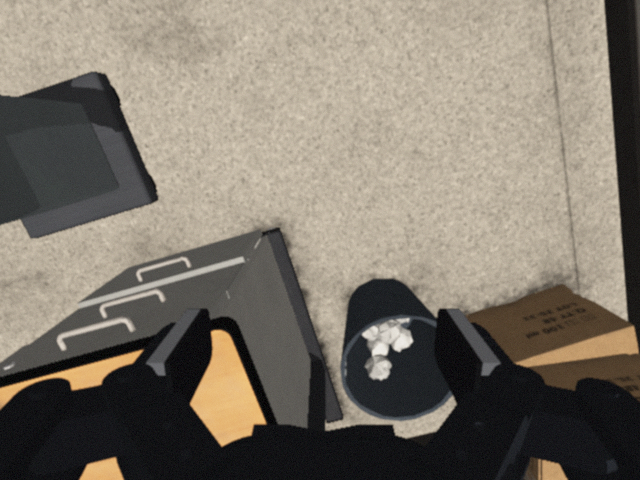

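The top view shows the timer with its dial centred near (348,251), the notch mark near (330,243), the key at (418,247) and the display at (402,209). The stapler is at (276,266) and the disc at (298,313). I'll zoom in on the timer.

```bash
cat > h.py <<'E'
import numpy as np, cv2
from station import bot
def ray(c,u,v,z):
    f=240/np.tan(np.radians(c["fov_y"]/2)); R=np.array(c["R"]);t=np.array(c["t"])
    d=R.T@np.array([(u-c["cx"])/f,(v-c["cy"])/f,1]); o=-R.T@t
    return o+d*(z-o[2])/d[2]
def proj(c,X):
    f=240/np.tan(np.radians(c["fov_y"]/2)); p=np.array(c["R"])@X+np.array(c["t"])
    return np.array([f*p[0]/p[2]+c["cx"],f*p[1]/p[2]+c["cy"]])
E
python3 - <<'E'
from h import *
import pickle
c=bot.read_camera("top"); pickle.dump(c,open("top.pkl","wb"))
s=bot.read_camera("scene"); pickle.dump(s,open("scene.pkl","wb"))
a=c["frame"][180:315,285:450,::-1]; cv2.imwrite("pics/topz.png",cv2.resize(a,None,fx=4.4,fy=4.4,interpolation=cv2.INTER_CUBIC))
a=s["frame"][170:280,290:400,::-1]; cv2.imwrite("pics/scz.png",cv2.resize(a,None,fx=5,fy=5,interpolation=cv2.INTER_CUBIC))
for n,u,v,z in [("key",418,247,.072),("dial",348,251,.078),("ptr",330,243,.056),("disp",402,209,.05)]:
    print(n,ray(c,u,v,z), c["z_map"][v,u])
E
```

```text
key [ 0.58904482 -0.08224652  0.072     ] 0.85532063
dial [0.57701529 0.05444432 0.078     ] 0.8485198
ptr [0.59335421 0.08956717 0.056     ] 0.8734392
disp [ 0.66669586 -0.05393917  0.05      ] 0.88274145
```

View pics/topz.png

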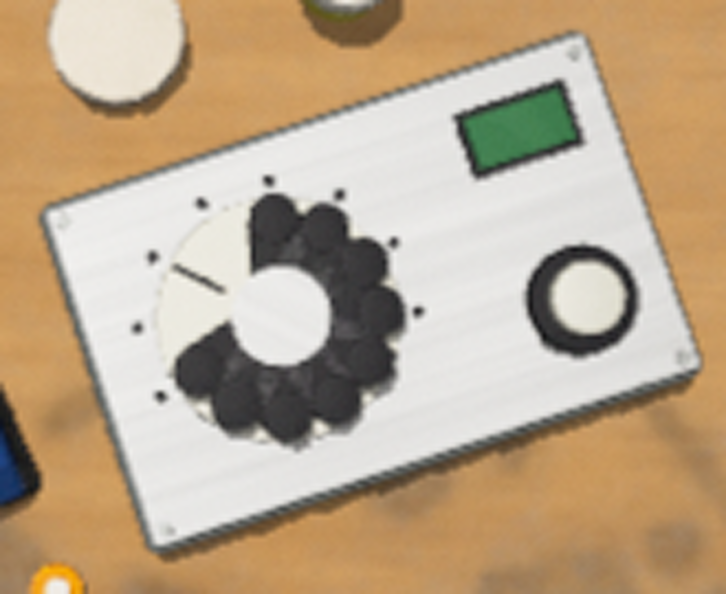

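View pics/scz.png

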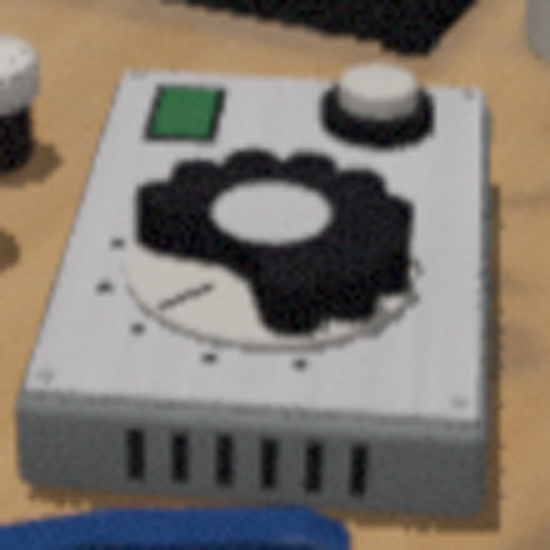

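```bash
python3 - <<'E'
from h import *
import pickle
from scipy.optimize import least_squares
c=pickle.load(open("top.pkl","rb")); s=pickle.load(open("scene.pkl","rb"))
U=lambda x,y:((x+.5)/4.4-.5+285,(y+.5)/4.4-.5+180)
V=lambda x,y:((x+.5)/5-.5+290,(y+.5)/5-.5+170)
W=lambda p,z,cam=c,T=U: ray(cam,*T(*p),z)
cor=[W(p,.05) for p in [(45,210),(582,35),(698,365),(155,548)]]
dots=[W(p,.051) for p in [(160,397),(137,328),(153,257),(201,203),(268,181),(340,194),(393,242),(418,311)]]
print("corners",np.array(cor)); cc=np.mean(cor,0); print("ctr",cc)
print("sides",[np.linalg.norm(cor[i]-cor[(i+1)%4]) for i in range(4)])
yv=cor[0]-cor[1]+cor[3]-cor[2]; yaw=np.arctan2(yv[1],yv[0])-np.pi/2; print("yaw",np.degrees(yaw))
f=lambda p:[np.hypot(d[0]-p[0],d[1]-p[1])-p[2] for d in dots]
r=least_squares(f,[.57,.05,.064]); print("dots circle",r.x)
rot=np.array([[np.cos(yaw),-np.sin(yaw)],[np.sin(yaw),np.cos(yaw)]])
ax=cc[:2]+rot@[0,.045]; print("axis from corners",ax,"key",cc[:2]+rot@[-.035,-.088])
print("key top meas",W((588,297),.072),"key scene",W((380,80),.072,s,V))
print("cap ctr",W((281,315),.078), W((272,213),.078,s,V))
for a,b,cam,T in [((174,265),(225,291),c,U),((161,306),(214,287),s,V)]:
    a=W(a,.056,cam,T);b=W(b,.056,cam,T); print("ptr line",a,b)
    m=(a+b)/2
    for A in (ax,r.x[:2]): print("ang",np.degrees(np.arctan2(m[1]-A[1],m[0]-A[0])), np.hypot(*(m[:2]-A)))
print("dots ang",[np.degrees(np.arctan2(d[1]-r.x[1],d[0]-r.x[0])).round(1) for d in dots])
E
```

```text
corners [[ 0.62358537  0.16135496  0.05      ]
 [ 0.71130914 -0.08338851  0.05      ]
 [ 0.56093186 -0.13745502  0.05      ]
 [ 0.47114643  0.1064561   0.05      ]]
ctr [0.5917432  0.01174188 0.05      ]
sides [np.float64(0.25999004164806777), np.float64(0.15980148062805666), np.float64(0.25991163020447794), np.float64(0.1620231900724102)]
yaw 19.964114477076116
dots circle [0.5759589  0.05350951 0.06402554]
axis from corners [0.57637878 0.05403768] key [ 0.58889244 -0.08292001]
key top meas [ 0.58883588 -0.0827352   0.072     ] key scene [ 0.58552874 -0.08187743  0.072     ]
cap ctr [0.57664318 0.05350859 0.078     ] [0.57363952 0.05438606 0.078     ]
ptr line [0.59936643 0.10141186 0.056     ] [0.58816555 0.0779441  0.056     ]
ang 63.994445687184346 0.03965533763292696
ang 63.78724751669508 0.04031439464307692
ptr line [0.59678353 0.10131735 0.056     ] [0.58523095 0.08007993 0.056     ]
ang 68.24700781904085 0.039471731571766026
ang 67.96960160283024 0.040118370802480305
dots ang [np.float64(124.8), np.float64(94.9), np.float64(64.7), np.float64(34.6), np.float64(5.3), np.float64(-24.9), np.float64(-54.4), np.float64(-84.7)]
```

```bash
cat >> h.py <<'E'
from scipy.spatial.transform import Rotation as Ro
A=np.array([.5755,.0537]); KEY=np.array([.588,-.0825])
def status(target=None,yaw=None):
    o=bot.get_obs(); q=o["tool_rot"]; R=Ro.from_quat([q[1],q[2],q[3],q[0]]).as_matrix()
    y0=np.degrees(np.arctan2(R[1,0],R[0,0]))
    print("t",o["t"],"pos",o["eef_pos"].round(4),"yaw",y0.round(2),"zax",R[:,2].round(4),"F",o["contact_force"].round(2),"w",o["gripper_width"],"q",o["q"].round(2))
    if target is not None:
        d=R.T@(np.array(target)-o["eef_pos"])*1000
        print("shift",d.round(1),"spin",(y0-yaw+180)%360-180 if yaw is not None else 0)
def pol(r,a): return A+r*np.array([np.cos(np.radians(a)),np.sin(np.radians(a))])
E
python3 - <<'E'
from h import *
print(bot.tip_reach); p=pol(.04,65); print(p)
status([*p,.16],5)
E
```

```text
0.022
[0.59240473 0.08995231]
t 0.25 pos [0.1908 0.6472 0.2528] yaw 73.57 zax [-2.e-04 -8.e-04 -1.e+00] F [ 0.35 -0.82 -0.78] w 0.9995890498573073 q [-1.39  0.48  0.02  1.56 -0.01  1.11 -0.08]
shift [-420.9  542.7   93.2] spin 68.57383176987435
```

>>> {"api": "step_arm", "payload": {"targets": [[-24,31,0,4,1],[-48,62,0,8,1],[-72,93,0,12,1],[-96,124,0,16,1],[-120,155,0,20,1],[-144,186,0,24,1],[-168,217,0,28,1],[-192,248,0,32,1],[-216,279,0,36,1],[-240,310,0,40,1],[-264,341,0,44,1],[-288,372,0,48,1],[-312,403,5,52,1],[-336,434,15,56,1],[-360,465,25,60,1],[-380,491,35,63,1],[-400,516,45,66,1],[-415,535,50,68,1],[-421,543,50,68.5,1],[-421,543,50,68.5,1]], "newtons": 30}}

```text
t: 1.92
eef_pos: [0.5936, 0.0872, 0.2032]
tool_rot: [0.001, 0.999, 0.042, 0.0]
contact_force: [0.5, 0.2, -0.1]
gripper_width: -0.002
```

```bash
python3 - <<'E'
from h import *
p=pol(.04,65); status([*p,.13],5)
for n in ["top","wrist"]:
    c=bot.read_camera(n); cv2.imwrite(f"pics/{n}1.png",c["frame"][:,:,::-1])
E
```

```text
t 1.9167 pos [0.5936 0.0872 0.2032] yaw 4.83 zax [ 3.0e-04 -1.6e-03 -1.0e+00] F [ 0.46  0.17 -0.05] w -0.002496173318829959 q [-0.61  0.44  0.47  1.82 -0.24  0.95  0.05]
shift [-1.  -3.  73.2] spin -0.16585178391923705
```

View pics/wrist1.png

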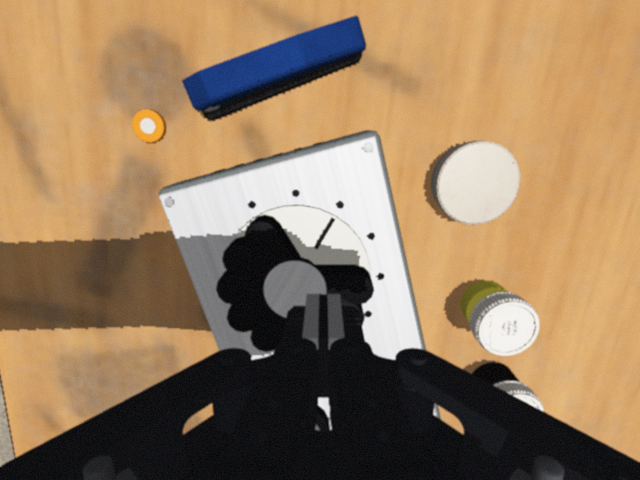

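View pics/top1.png

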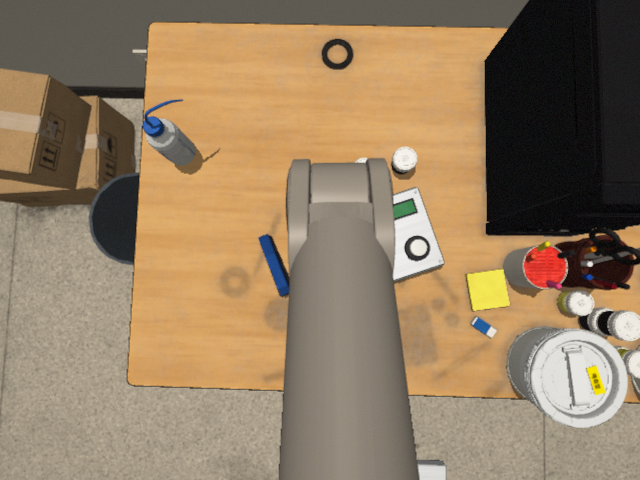

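The wrist view shows the dial cap at (295,288), the pointer line from (316,248) to (333,219), and the dots around it. I'll use it to cross-check the axis and the pointer.

```bash
python3 - <<'E'
from h import *
import pickle
c=bot.read_camera("wrist"); pickle.dump(c,open("w1.pkl","wb"))
print("cap",ray(c,295,289,.078))
d=[ray(c,*p,.051) for p in [(252,204),(296,193),(340,205),(371,236),(380,276),(368,314)]]
from scipy.optimize import least_squares
r=least_squares(lambda p:[np.hypot(x[0]-p[0],x[1]-p[1])-.064 for x in d],[.57,.05]); print(r.x,r.fun.round(4))
m=[ray(c,316,248,.056),ray(c,333,219,.056)]; print(m)
for e in m: print(np.degrees(np.arctan2(e[1]-r.x[1],e[0]-r.x[0])),np.hypot(*(e[:2]-r.x)))
E
```

```text
cap [0.57590257 0.0561873  0.078     ]
[0.57577317 0.05565948] [ 0.0004 -0.0001 -0.0001  0.0001 -0.0002  0.0005]
[array([0.58822859, 0.08074456, 0.056     ]), array([0.5986385 , 0.10374521, 0.056     ])]
63.59434580256949 0.028007114373656074
64.56835761522831 0.05324528163160768
```

```bash
sed -i 's/A=np.array(\[.5755,.0537\])/A=np.array([.5757,.0545])/' h.py; python3 - <<'E'
from h import *
status([*pol(.04,65),.084],5)
E
```

```text
t 2.0667 pos [0.5921 0.092  0.2035] yaw 5.23 zax [-3.0e-04  1.3e-03 -1.0e+00] F [-0.66 -0.51 -0.43] w 0.0038406547904487743 q [-0.61  0.43  0.47  1.82 -0.24  0.95  0.05]
shift [  0.4   1.5 119.5] spin 0.22679387587814404
```

>>> {"api": "step_arm", "payload": {"targets": [[0,1,20,0,1],[0,1,45,0,1],[0,1,70,0,1],[0,1,90,0,1],[0,1,100,0,1],[0,1,108,0,1],[0,1,114,0,1],[0,1,119,0,1],[0,1,119,0,1],[0,1,119,0,1]]}}

```text
t: 2.9
eef_pos: [0.5931, 0.0892, 0.0848]
tool_rot: [-0.0, 0.999, 0.044, 0.0]
contact_force: [0.5, 0.1, 0.2]
gripper_width: 0.001
```

```bash
python3 - <<'E'
from h import *
status([*pol(.04,65),.084],5)
c=bot.read_camera("wrist"); cv2.imwrite("pics/wrist2.png",c["frame"][:,:,::-1])
c=bot.read_camera("scene"); cv2.imwrite("pics/scene2.png",cv2.resize(c["frame"][120:320,240:480,::-1],None,fx=3,fy=3))
status([*pol(.04,65),.084],5)
E
```

```text
t 2.9 pos [0.5931 0.0892 0.0848] yaw 5.08 zax [ 8.e-04  3.e-04 -1.e+00] F [0.53 0.15 0.21] w 0.0006008515836507367 q [-0.55  0.59  0.4   1.89 -0.33  0.72  0.13]
shift [-0.4 -1.6  0.8] spin 0.07547816005626373
t 3.0 pos [0.5933 0.0891 0.0851] yaw 5.06 zax [ 1.3e-03  4.0e-04 -1.0e+00] F [-0.75  0.19  0.56] w 0.00033198411988982405 q [-0.55  0.59  0.4   1.89 -0.33  0.72  0.13]
shift [-0.6 -1.7  1.1] spin 0.059582556737325376
```

View pics/wrist2.png

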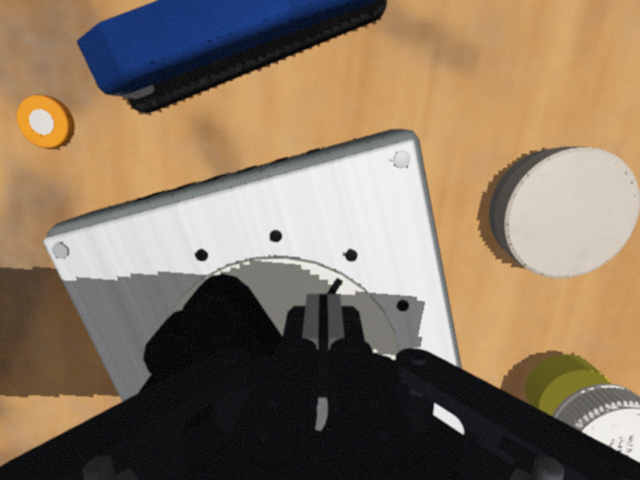

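View pics/scene2.png

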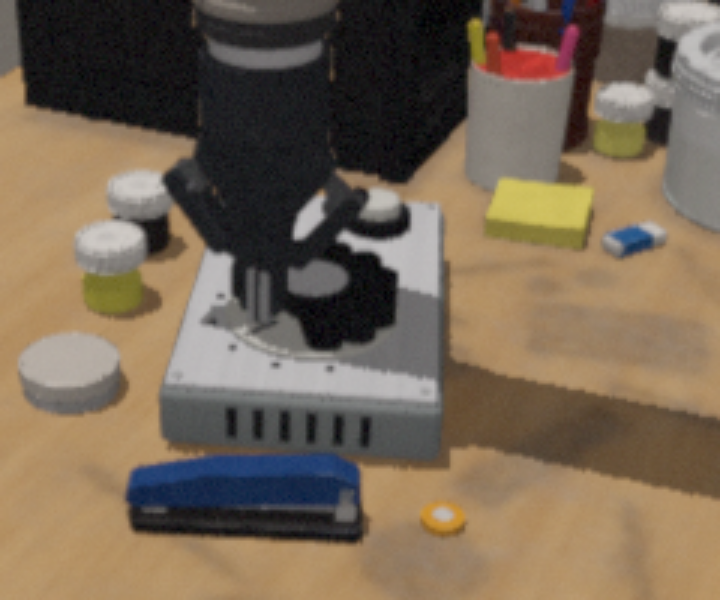

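The fingertip is in the notch at (320,300) in the wrist view and nothing is in contact. Next I'll work out the first arc, which should give one click.

```bash
cat >> h.py <<'E'
def arc(angs,yaws,R=.041,z=.084):
    o=bot.get_obs(); q=o["tool_rot"]; M=Ro.from_quat([q[1],q[2],q[3],q[0]]).as_matrix()
    y0=np.degrees(np.arctan2(M[1,0],M[0,0]))
    rows=[]
    for a,y in zip(angs,yaws):
        d=M.T@(np.array([*pol(R,a),z])-o["eef_pos"])*1000
        rows.append([round(float(v),1) for v in d]+[round(float((y0-y+180)%360-180),1),1])
    status(); print(rows)
E
python3 - <<'E'
from h import *
a=[60,56,52,48,44,41,38]+[35,32,29,26,23,20,17,17]
arc(a,[5]*7+[x-33 for x in a[7:]])
E
```

```text
t 3.0 pos [0.5933 0.0891 0.0851] yaw 5.06 zax [ 1.3e-03  4.0e-04 -1.0e+00] F [-0.75  0.19  0.56] w 0.00033198411988982405 q [-0.55  0.59  0.4   1.89 -0.33  0.72  0.13]
[[2.9, -0.7, 1.1, 0.1, 1], [5.2, 1.1, 1.1, 0.1, 1], [7.4, 2.9, 1.1, 0.1, 1], [9.4, 5.0, 1.1, 0.1, 1], [11.3, 7.1, 1.1, 0.1, 1], [12.6, 8.8, 1.1, 0.1, 1], [13.8, 10.6, 1.1, 0.1, 1], [14.9, 12.4, 1.1, 3.1, 1], [15.9, 14.3, 1.1, 6.1, 1], [16.9, 16.3, 1.1, 9.1, 1], [17.7, 18.2, 1.1, 12.1, 1], [18.4, 20.3, 1.1, 15.1, 1], [19.0, 22.3, 1.1, 18.1, 1], [19.5, 24.4, 1.1, 21.1, 1], [19.5, 24.4, 1.1, 21.1, 1]]
```

>>> {"api": "step_arm", "payload": {"targets": [[2.9,-0.7,1,0,1],[5.2,1.1,1,0,1],[7.4,2.9,1,0,1],[9.4,5,1,0,1],[11.3,7.1,1,0,1],[12.6,8.8,1,0,1],[13.8,10.6,1,0,1],[14.9,12.4,1,3,1],[15.9,14.3,1,6,1],[16.9,16.3,1,9,1],[17.7,18.2,1,12,1],[18.4,20.3,1,15,1],[19,22.3,1,18,1],[19.5,24.4,1,21,1],[19.5,24.4,1,21,1],[19.5,24.4,1,21,1]]}}

```text
t: 4.33
eef_pos: [0.6143, 0.0663, 0.0832]
tool_rot: [0.0, 0.99, -0.138, -0.0]
contact_force: [-0.9, 0.1, 0.4]
gripper_width: -0.002
```

```bash
python3 - <<'E'
from h import *
c=bot.read_camera("wrist"); cv2.imwrite("pics/wrist3.png",c["frame"][:,:,::-1])
c=bot.read_camera("scene"); cv2.imwrite("pics/scene3.png",cv2.resize(c["frame"][160:290,280:420,::-1],None,fx=4,fy=4))
a=[14,11,8,5,2,-1,-4,-7,-10,-13,-13]
arc(a,[x-33 for x in a])
E
```

```text
t 4.4333 pos [0.6142 0.0665 0.0832] yaw -15.85 zax [-2.e-04  1.e-04 -1.e+00] F [-0.49  0.12 -0.43] w -0.0017543210834163787 q [-0.56  0.64  0.49  1.85 -0.42  0.76 -0.12]
[[1.8, 1.7, -0.8, 3.1, 1], [2.8, 3.6, -0.8, 6.1, 1], [3.7, 5.5, -0.8, 9.1, 1], [4.5, 7.5, -0.8, 12.1, 1], [5.2, 9.5, -0.8, 15.1, 1], [5.8, 11.6, -0.8, 18.1, 1], [6.3, 13.7, -0.8, 21.1, 1], [6.7, 15.8, -0.8, 24.1, 1], [7.0, 17.9, -0.8, 27.1, 1], [7.2, 20.1, -0.8, 30.1, 1], [7.2, 20.1, -0.8, 30.1, 1]]
```

View pics/wrist3.png

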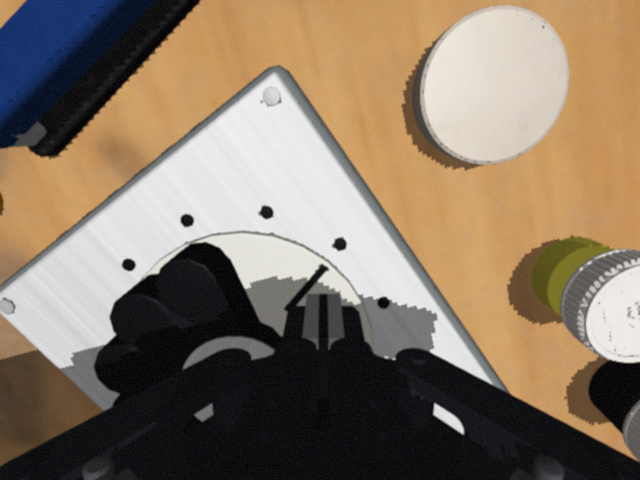

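View pics/scene3.png

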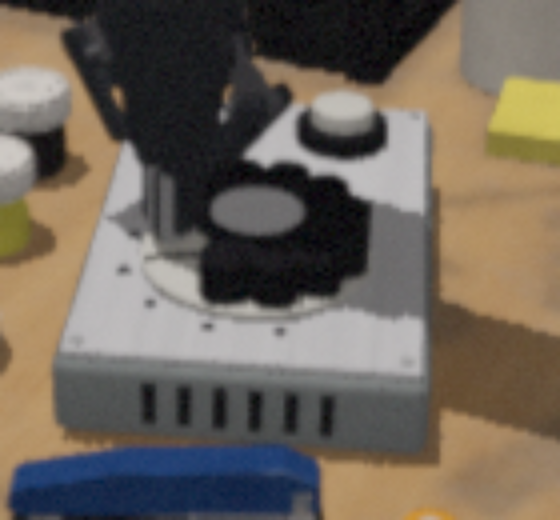

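The mark now points at the fourth dot, (340,244), so that's one click with no residual force. Next arc: two more clicks.

```bash
python3 - <<'E'
from h import *
a=list(range(14,-44,-3))
arc(a,[x-33 for x in a]); print(len(a),a[-1])
E
```

```text
t 4.4333 pos [0.6142 0.0665 0.0832] yaw -15.85 zax [-2.e-04  1.e-04 -1.e+00] F [-0.49  0.12 -0.43] w -0.0017543210834163787 q [-0.56  0.64  0.49  1.85 -0.42  0.76 -0.12]
[[1.8, 1.7, -0.8, 3.1, 1], [2.8, 3.6, -0.8, 6.1, 1], [3.7, 5.5, -0.8, 9.1, 1], [4.5, 7.5, -0.8, 12.1, 1], [5.2, 9.5, -0.8, 15.1, 1], [5.8, 11.6, -0.8, 18.1, 1], [6.3, 13.7, -0.8, 21.1, 1], [6.7, 15.8, -0.8, 24.1, 1], [7.0, 17.9, -0.8, 27.1, 1], [7.2, 20.1, -0.8, 30.1, 1], [7.2, 22.2, -0.8, 33.1, 1], [7.1, 24.3, -0.8, 36.1, 1], [7.0, 26.5, -0.8, 39.1, 1], [6.7, 28.6, -0.8, 42.1, 1], [6.3, 30.7, -0.8, 45.1, 1], [5.8, 32.8, -0.8, 48.1, 1], [5.2, 34.9, -0.8, 51.1, 1], [4.4, 36.9, -0.8, 54.1, 1], [3.6, 38.9, -0.8, 57.1, 1], [2.7, 40.8, -0.8, 60.1, 1]]
20 -43
```

>>> {"api": "step_arm", "payload": {"targets": [[1.8,1.7,-1,3,1],[2.8,3.6,-1,6,1],[3.7,5.5,-1,9,1],[4.5,7.5,-1,12,1],[5.2,9.5,-1,15,1],[5.8,11.6,-1,18,1],[6.3,13.7,-1,21,1],[6.7,15.8,-1,24,1],[7,17.9,-1,27,1],[7.2,20.1,-1,30,1],[7.2,22.2,-1,33,1],[7.1,24.3,-1,36,1],[7,26.5,-1,39,1],[6.7,28.6,-1,42,1],[6.3,30.7,-1,45,1],[5.8,32.8,-1,48,1],[5.2,34.9,-1,51,1],[4.4,36.9,-1,54,1],[3.6,38.9,-1,57,1],[2.7,40.8,-1,60,1]]}}

```text
t: 6.1
eef_pos: [0.6057, 0.0267, 0.0843]
tool_rot: [-0.0, 0.788, -0.616, -0.0]
contact_force: [0.2, -0.2, -1.6]
gripper_width: -0.001
```

```bash
python3 - <<'E'
from h import *
for i in range(2): c=bot.read_camera("wrist")
cv2.imwrite("pics/wrist4.png",c["frame"][:,:,::-1])
c=bot.read_camera("scene"); cv2.imwrite("pics/scene4.png",cv2.resize(c["frame"][160:290,280:420,::-1],None,fx=4,fy=4))
a=list(range(-46,-74,-3))+[-73]
arc(a,[x-33 for x in a])
E
```

```text
t 6.25 pos [0.6056 0.0266 0.0842] yaw -75.81 zax [-3.e-04 -0.e+00 -1.e+00] F [0.09 0.72 0.39] w -0.0008967260446431209 q [-0.68  0.71  0.76  1.89 -0.66  0.81 -0.89]
[[1.2, 1.8, 0.2, 3.2, 1], [2.2, 3.6, 0.2, 6.2, 1], [3.1, 5.6, 0.2, 9.2, 1], [3.9, 7.6, 0.2, 12.2, 1], [4.7, 9.6, 0.2, 15.2, 1], [5.3, 11.7, 0.2, 18.2, 1], [5.8, 13.7, 0.2, 21.2, 1], [6.1, 15.9, 0.2, 24.2, 1], [6.4, 18.0, 0.2, 27.2, 1], [6.6, 20.1, 0.2, 30.2, 1], [6.6, 20.1, 0.2, 30.2, 1]]
```

View pics/wrist4.png

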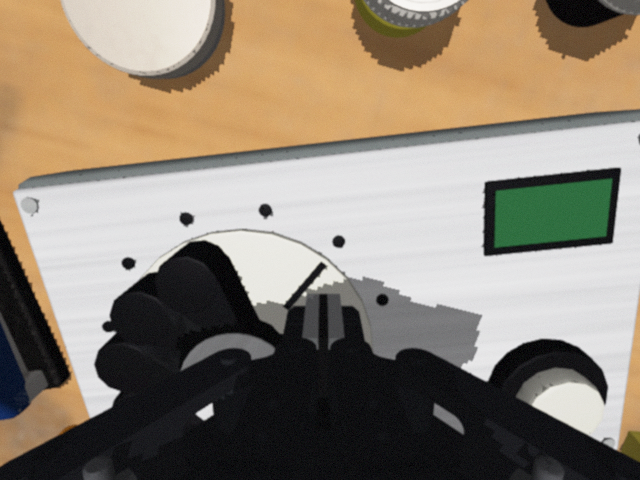

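View pics/scene4.png

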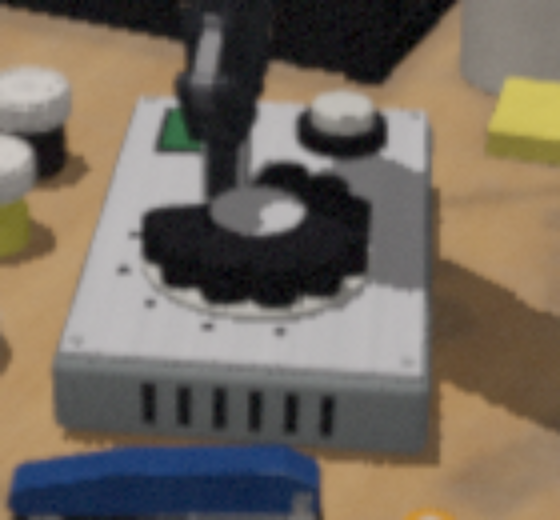

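Relative to the tool, the picture looks the same as after the first click, so the dial has gone exactly 60° further, three clicks in all. Now the fourth.

>>> {"api": "step_arm", "payload": {"targets": [[1.2,1.8,0,3,1],[2.2,3.6,0,6,1],[3.1,5.6,0,9,1],[3.9,7.6,0,12,1],[4.7,9.6,0,15,1],[5.3,11.7,0,18,1],[5.8,13.7,0,21,1],[6.1,15.9,0,24,1],[6.4,18,0,27,1],[6.6,20.1,0,30,1],[6.6,20.1,0,30,1],[6.6,20.1,0,30,1]]}}

```text
t: 7.25
eef_pos: [0.5879, 0.0154, 0.0842]
tool_rot: [-0.0, -0.604, 0.797, 0.0]
contact_force: [0.2, 0.3, -0.0]
gripper_width: -0.002
```

```bash
python3 - <<'E'
from h import *
for i in range(2): c=bot.read_camera("wrist")
cv2.imwrite("pics/wrist5.png",c["frame"][:,:,::-1])
print("retreat to"); status([*pol(.040,-58),.084],-106)
E
```

```text
retreat to
t 7.35 pos [0.588  0.0154 0.0843] yaw -105.79 zax [ 1.e-04  3.e-04 -1.e+00] F [-0.76  0.11 -0.79] w 0.0007714801282809711 q [-0.76  0.74  0.89  1.94 -0.78  0.85 -1.29]
shift [-7.4 -7.1  0.3] spin 0.21048190849870707
```

View pics/wrist5.png

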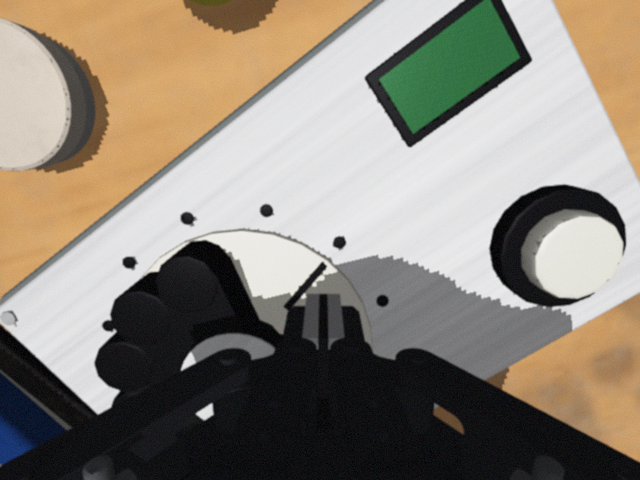

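The mark points at the seventh dot, (339,242), with one dot beyond it, so that's four clicks. I'll back off slightly, lift out and move over the key.

>>> {"api": "step_arm", "payload": {"targets": [[-2,-3,0,0,1],[-3,-4,0,0,1],[-3,-4,-10,0,1],[-3,-4,-30,0,1],[-3,-4,-55,0,1],[-3,-4,-75,0,1],[-3,-4,-75,0,1]]}}

```text
t: 7.93
eef_pos: [0.5949, 0.0162, 0.1637]
tool_rot: [0.003, -0.602, 0.798, -0.002]
contact_force: [1.0, -0.6, 0.0]
gripper_width: -0.002
```

```bash
python3 - <<'E'
from h import *
for i in range(2): c=bot.read_camera("wrist")
cv2.imwrite("pics/wrist6.png",c["frame"][:,:,::-1])
c=bot.read_camera("scene"); cv2.imwrite("pics/scene6.png",cv2.resize(c["frame"][160:290,280:420,::-1],None,fx=4,fy=4))
status([*KEY,.12],-60)
E
```

```text
t 8.0833 pos [0.5924 0.0172 0.1594] yaw -105.9 zax [ 0.e+00  5.e-04 -1.e+00] F [-0.27  0.39 -0.1 ] w -0.0010650238163825347 q [-0.83  0.66  1.    1.89 -0.67  0.97 -1.37]
shift [ 97.1 -23.1  39.3] spin -45.90369513730326
```

View pics/wrist6.png

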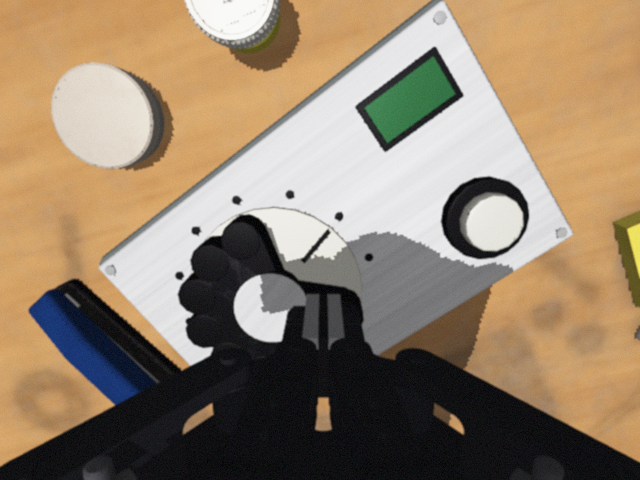

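View pics/scene6.png

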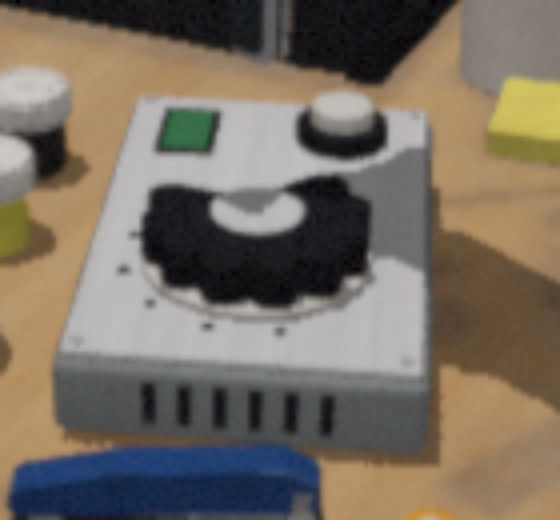

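```bash
python3 - <<'E'
from h import *
c=bot.read_camera("wrist")
print("key",ray(c,497,222,.072)); 
for p in [(303,262),(329,231)]:
    e=ray(c,*p,.056); print(e,np.degrees(np.arctan2(e[1]-A[1],e[0]-A[0])),np.hypot(*(e[:2]-A)))
status([*KEY,.13],-6)
E
```

```text
key [ 0.58788866 -0.08289887  0.072     ]
[0.5898817  0.03161662 0.056     ] -58.21192785345092 0.026921551658735297
[0.60473358 0.01053428 0.056     ] -56.560483366403744 0.05268712671648284
t 8.1333 pos [0.592  0.0173 0.1588] yaw -105.91 zax [-1.e-03  3.e-04 -1.e+00] F [-0.69 -0.69 -0.41] w -0.0034136563721872373 q [-0.83  0.66  1.    1.89 -0.67  0.97 -1.37]
shift [ 97.1 -23.5  28.8] spin -99.90968044996427
```

>>> {"api": "step_arm", "payload": {"targets": [[10,-2,0,-6,1],[20,-5,0,-12,1],[30,-7,0,-18,1],[40,-9,0,-24,1],[50,-12,0,-30,1],[60,-14,0,-36,1],[70,-17,0,-42,1],[80,-19,0,-48,1],[90,-22,0,-54,1],[97,-23.5,5,-60,1],[97,-23.5,10,-67,1],[97,-23.5,15,-74,1],[97,-23.5,20,-81,1],[97,-23.5,25,-88,1],[97,-23.5,28,-95,1],[97,-23.5,29,-100,1],[97,-23.5,29,-100,1],[97,-23.5,29,-100,1]]}}

```text
t: 9.63
eef_pos: [0.5879, -0.0828, 0.1295]
tool_rot: [-0.0, 0.999, -0.053, -0.001]
contact_force: [-0.3, -0.7, -0.2]
gripper_width: 0.0
```

```bash
python3 - <<'E'
from h import *
for i in range(2): c=bot.read_camera("scene")
cv2.imwrite("pics/scene7.png",cv2.resize(c["frame"][140:290,270:430,::-1],None,fx=4,fy=4))
status([*KEY,.094],-6)
E
```

```text
t 9.7333 pos [ 0.5882 -0.0828  0.1299] yaw -6.08 zax [-7.e-04 -0.e+00 -1.e+00] F [ 0.86 -0.77  0.39] w -0.0007373355901199302 q [-0.34  0.53  0.5   1.89 -0.35  0.81  0.24]
shift [-0.2 -0.2 35.9] spin -0.08220924784637873
```

View pics/scene7.png

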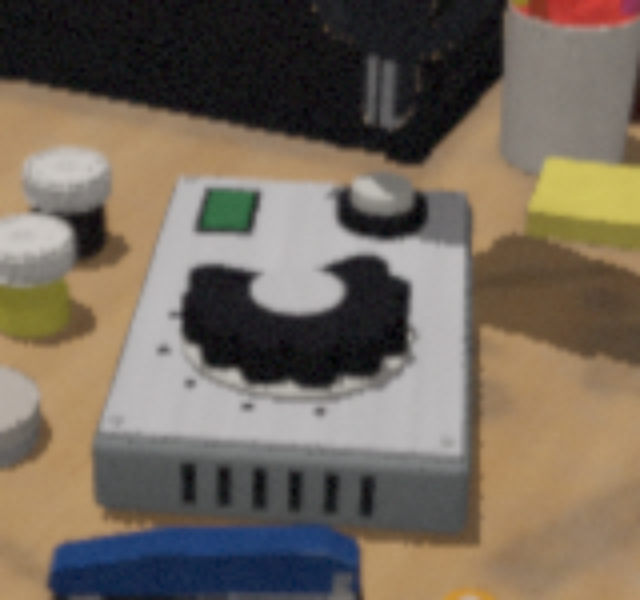

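The closed fingers are centred above the key. I'll press in stages and watch the force.

>>> {"api": "step_arm", "payload": {"targets": [[0,0,15,0,1],[0,0,25,0,1],[0,0,32,0,1],[0,0,35,0,1],[0,0,37,0,1],[0,0,39,0,1],[0,0,41,0,1],[0,0,42,0,1],[0,0,42,0,1]]}}

```text
t: 10.48
eef_pos: [0.5883, -0.0828, 0.0885]
tool_rot: [-0.0, 0.999, -0.052, -0.0]
contact_force: [-3.2, 0.9, 4.7]
gripper_width: -0.003
```

```bash
python3 - <<'E'
from h import *
status([*KEY,.088],-6)
for i in range(2): c=bot.read_camera("scene")
cv2.imwrite("pics/scene8.png",cv2.resize(c["frame"][140:290,270:430,::-1],None,fx=4,fy=4))
status()
E
```

```text
t 10.4833 pos [ 0.5883 -0.0828  0.0885] yaw -5.94 zax [-2.e-04  3.e-04 -1.e+00] F [-3.24  0.88  4.68] w -0.0027312813362547314 q [-0.31  0.59  0.47  1.91 -0.39  0.73  0.27]
shift [-0.4 -0.2  0.5] spin 0.05658528125871953
t 10.5833 pos [ 0.5883 -0.0827  0.0886] yaw -5.94 zax [-2.e-04  3.e-04 -1.e+00] F [-2.4   1.16  3.81] w -0.0024973318349141324 q [-0.31  0.59  0.47  1.91 -0.39  0.73  0.27]
```

View pics/scene8.png

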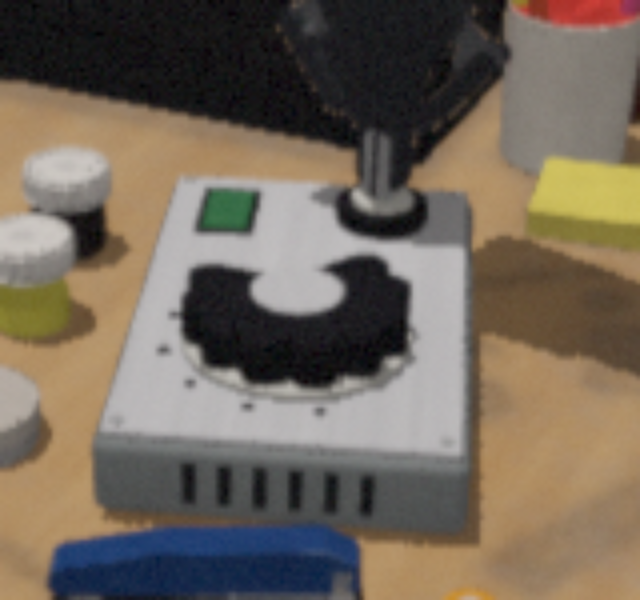

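About 4 N, so it hasn't bottomed yet. A little further down.

>>> {"api": "step_arm", "payload": {"targets": [[0,0,1,0,1],[0,0,1.5,0,1],[0,0,2,0,1],[0,0,2,0,1],[0,0,2,0,1]]}}

```text
t: 11.0
eef_pos: [0.5885, -0.0828, 0.0879]
tool_rot: [-0.001, 0.999, -0.052, 0.0]
contact_force: [-7.6, 2.2, 18.7]
gripper_width: -0.001
```

The force rose to 18.7 N with the tip at 65.9 mm, which is the key's hard stop (72 − 6 mm). Releasing now.

>>> {"api": "step_arm", "payload": {"targets": [[0,0,-3,0,1],[0,0,-8,0,1],[0,0,-20,0,1],[0,0,-40,0,1],[0,0,-70,0,1],[0,0,-100,0,1],[0,0,-120,0,1],[0,0,-120,0,1],[0,0,-120,0,1]]}}

```text
t: 11.75
eef_pos: [0.5897, -0.0829, 0.2081]
tool_rot: [-0.0, 0.999, -0.052, 0.002]
contact_force: [-1.0, 0.4, -0.1]
gripper_width: -0.001
```

```bash
python3 - <<'E'
from h import *
for i in range(2): c=bot.read_camera("scene")
cv2.imwrite("pics/scene9.png",c["frame"][:,:,::-1])
cv2.imwrite("pics/scene9z.png",cv2.resize(c["frame"][140:290,270:430,::-1],None,fx=4,fy=4))
c=bot.read_camera("wrist"); cv2.imwrite("pics/wrist9.png",c["frame"][:,:,::-1])
c=bot.read_camera("top"); cv2.imwrite("pics/top9.png",c["frame"][:,:,::-1])
status()
E
```

```text
t 11.95 pos [ 0.5878 -0.0826  0.2051] yaw -5.93 zax [-2.e-03 -1.e-04 -1.e+00] F [-0.24 -0.43 -0.08] w -0.0009584905561403665 q [-0.39  0.44  0.56  1.83 -0.28  0.95  0.19]
```

View pics/scene9z.png

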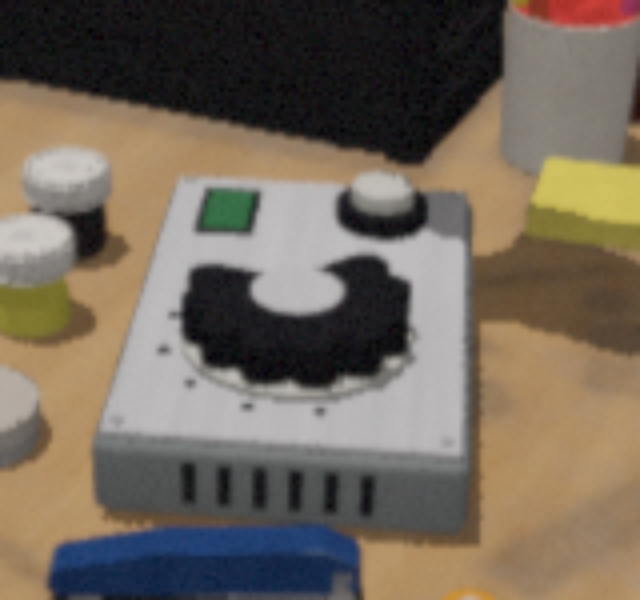

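View pics/wrist9.png

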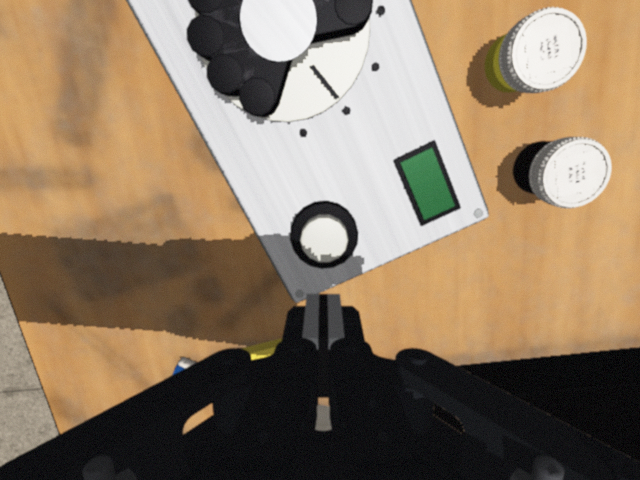

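View pics/top9.png

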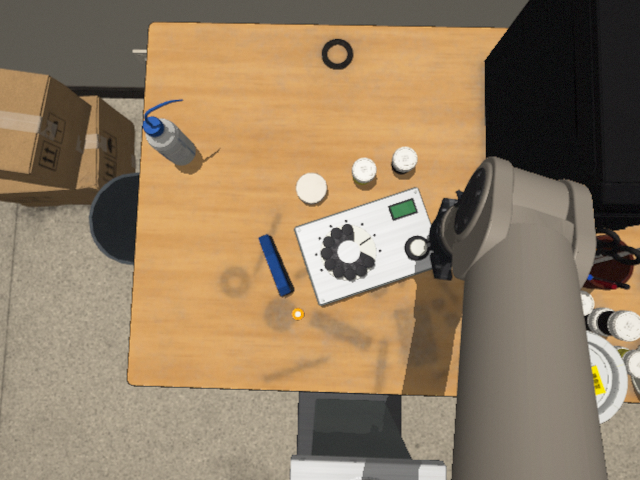

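In the wrist view the mark (310,67)–(338,97) points at the dot at (346,111), the seventh, with (303,132) as the eighth. The key is up, and the bystanders are at the same pixels as at the start. Handing in.

```bash
python3 -c "
from station import bot
print(bot.hand_in(), bot.get_obs()['t'])"
```

```text
the job is handed in; nothing more can be done
the job is handed in; nothing more can be done
```

I turned the dial four clicks clockwise, from the third stop to the seventh. Then I pressed the start key fully down, let it come up, raised the arm clear and handed the job in at about 12 s.

- **Dial:** the last wrist picture shows the mark on the seventh dot with one dot beyond it. My angle measurements came out at −56° to −58°, against about −55° for that stop.
- **Start key:** the force rose to 18.7 N with the fingertip about 66 mm above the desk, which matches the end of the key's 6 mm travel. The last scene picture shows the key up again.
- **Everything else:** the pots, tin, stapler and disc are where they were in the first top picture. Nothing touched the arm or gripper at the end.

No check failed. The cameras disagreed by 2 to 3 mm on the dial axis, so I used a compromise position, which was accurate enough for the push.

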